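Set the pasta machine thinner: pull the thickness knob, turn it, lock it

TASK

The pasta machine is set too thick. Pull its thickness knob straight out to unlock it, turn it clockwise to the fifth mark (the one at the top of the dial), and push it fully home again so that it locks there. Do not knock the crank, the egg box, the salt shaker or the bowl.

Things in the scene. Friction and masses are not known exactly. Their poses are not given: they have to be found in the camera images.
- pasta_machine: Steel pasta machine with dark red end cheeks, 165 mm long, 132 wide, 150 high, held firmly to the worktop. Origin on the worktop under the outer face of the cheek facing the robot; +x runs along the rollers into the machine, z up. The knob's level axis lies along x, 100 mm up. That cheek is 100 mm wide, arched, ending 50 mm above the axis; its foot stands out 4 mm.
- dial_centre (a point): Centre of the silver dial plate (diameter 85 mm, 3 mm thick) on the cheek facing the robot, on the knob's axis; axes as the machine. Nine black radial bars, thick to thin, mark the settings 36 degrees apart, clockwise from low left (first) over the top (fifth) to low right (ninth). A steel boss, diameter 41 mm, reaches 21 mm out from it (to x = -24 mm) behind the knob.
- knob_grip (a point): Point on the axis, midway along the knob's grip. Ribbed black cylinder, diameter 42 mm, 33 mm long, with a white pointer line on face and side; fully in, it spans x = -25 to -58 mm of the machine (collar 47 mm wide on the first 4 mm) and this point is at x = -44 mm. Grip it across from above; turn it by tilting the hand about its axis and regrasping. It can only slide and turn.
- knob_pull (a joint): How far the knob is out (toward the robot, along -x of the machine), m: 0 home, 0.014 outer stop. No spring: about 4 N of friction hold it where left. A pin on its back locks it until it is 5 mm out (pull it 9 to 12 mm to be clear). Pushed in within about 0.15 rad of a mark the pin drops into its hole; otherwise it lands on the web between holes, 2 to 5 mm short of home, until turned a little.
- knob_turn (a joint): Angle of the knob, rad, growing clockwise as the robot sees it (positive about the machine's +x): 0 = pointer at the first mark, 0.628 per mark, 2.513 = fifth mark (straight up), 5.027 = ninth. Starts locked at the first or second mark. 0.12 rad of play each way in a hole; pulled out it turns against 0.03 N m and stays put. Grip firmly (30 N) and turn at 0.5 rad/s: faster, it slips and creeps in.
- crank_mid (a point): Middle of the loose crank of the machine, a bent steel rod with a black grip lying flat on the worktop, about 115 x 100 mm, 18 mm high. To be left alone.
- egg_box: Closed egg box, 106 x 156 x 72 mm, origin at the centre of its underside. To be left alone.
- salt_shaker: Glass salt shaker, diameter 44 mm, height 90 mm, origin at the centre of its underside. To be left alone.
- bowl_brown: Brown bowl, diameter 142 mm, height 60 mm, origin at the centre of its underside. To be left alone.

How it is judged:
By the outcome, as a careful person would: the job done as asked, in the order asked, and still so for the second after the job is handed in, with the robot touching nothing.
It also fails if it takes over 64 s, if anything falls off the work surface, if the arm or the gripper's body presses on something with over 40 N, if the wrist force passes 120 N, or if a joint passes its speed limit or range.

ROBOT

A 6-joint arm with a two-finger parallel gripper is mounted at the origin on a cart in front of the work surface, level with it; the furniture and walls round the work are solid. World frame = base frame: x ahead of the robot, y to its left, z up, the work surface at z = 0. Lengths are in m, angles in rad, forces in N, time in s.
With the tool pointing down it reaches from about 0.35 to 0.975 m from the base axis. Payload 4.9 kg.
Tool frame: the origin (TCP) lies between the finger pads; the fingertips stand 22 mm ahead of it and the grasp point (between the pads) lies 3 mm ahead of it; z points along the fingers, y is the line along which they close (so a half turn about z gives the same grasp; the last joint's range is limited). The gripper opens to 85 mm and grips with 20 to 120 N. Pads are 22 mm wide; open, the fingers measure 114 mm over their backs; the gripper's body (76 mm by 85 mm) begins 54 mm behind the grasp point. The pads swing forward as they close: fully open they stand 13 mm farther back than shut.
Start: joints at [1.039, 0.053, 1.613, -0, 1.476, -0.119], TCP at [0.251, 0.572, 0.253] pointing down, gripper open.
Joint ranges: [-3.01, 3.01], [-1.01, 2.22], [0.06, 2.58], [-1.02, 4.17], [0.09, 2.62], [-3.14, 3.14]. Speed limits (rad/s): [2.57, 2.57, 3.14, 3.14, 3.14, 3.14].

INTERFACE

Orientations are given as a unit quaternion [w, x, y, z].
In Python, from plant import state, grab_frame, get_calibration, job_done, recognise, regions_of gives the robot as it stands.
- The arm moves only by the tool apply_moves, never from a script. Its argument "targets" is a list of rows, each an object with "translation": the shift along the tool's x, y, z normalised to -1 to 1, where 1 is 100 mm, a list of three; "twist": the turn about the tool's z normalised to -1 to 1, where 1 is 0.1 rad; "hand": the opening, from 0 (shut) to 1 (fully open). A call has 1 to 8 rows; each row shifts and turns the commanded pose from where the row before left it, along the tool's axes as they then stand; what a row does not reach is not made up. A row lasts 1/10 s, in which the tool goes at most 50 mm and 8.59 degrees, less where a joint would pass 70% of its speed; a pose out of reach is approached as far as the arm can. A call with a number of a shift or a turn outside -1 to 1 is refused whole. A call with a gripper value outside its range is refused whole. The fingers move at their own pace and stop on an object; the grip force is fixed at half the most. Time passes only in rows, so rows that do not move let the fingers close. It gives the time, the measured TCP pose, the force, the opening and the grip force at its end, in the units of the state.
- state(): the state, without advancing time (a new reading comes with each control period).
- grab_frame(name): name is "scene" or "top"; returns the picture (400x640x3 uint8, red, green, blue); there is no depth.
- get_calibration(name): a dict with "camera_matrix" (3x3 intrinsics, pixels), "pose" (4x4, takes a point from camera to world coordinates). Camera axes: x right, y up, looking along -z (the intrinsics and any distortion apply to the point x, -y, -z); pixel columns grow to the right and rows downward; lengths in m; the calibration is good to about 2 mm. A picture is of the moment at which its call begins. get_calibration takes no time and is no camera call.
- job_done(): hands the job in; it is judged then, once.
Trained networks look in the newest picture that a camera, given by its name, has taken for a name from the list of things; names that differ only in an ending like _2 or _b are one class to them, and where a whole thing is asked for, a point or a joint stands for the part that bears it (a point fixed in the world has none). Each returns a list of dicts, best first, with "score" (0 to 1); they miss things now and then, are a little off and sometimes report something else, mostly with a low value. They report only what shows in the picture. A call takes as long as a camera call.
- recognise(camera, query): "point" ([x, y, z] in m, in world coordinates, good to about 4 mm: the middle of the surface that is visible of it).
- regions_of(camera, query): "pixels" (400x640 bool, what is visible of it).
The state is a dict: "time": time; "joint_pos": joint angles; "joint_vel": joint speeds; "joint_efforts": joint torques, N m; "tool_pos": TCP position; "tool_rot": TCP orientation; "contact_force": force on the tool from outside, world axes, zero at the start; "ft_torque": the same for the moment, N m; "gripper_width": opening from 0.0 (shut) to 1.0 (fully open); "grasp_force": force on a finger pad.
Only numpy, scipy, OpenCV 4.12 (cv2) and the standard library are available. Lean on these libraries where they do the work, as an engineer would, in place of code of your own. Each camera call takes 0.05 s, during which the arm holds its last target. There are 200 camera calls.

## Working session

There is one attempt and no reset: what is moved stays moved. The work goes in short steps, Python scripts to look and compute and a tool call to move; the robot and the scene stay as the last step left them, time stands still between calls to the robot, and variables do not carry over. Pictures are saved under pics/ and viewed, at most 10 in all, crops included, and the job is handed in when it is done.

Besides the shell and the picture viewer there is one more tool, called after ">>>" in YAML: its name, and indented under it one key for each argument. apply_moves: Moves the arm, as the interface text tells. Its arguments: {"type":"object","properties":{"targets":{"type":"array"}},"required":["targets"]}

```bash
mkdir -p pics; ls; python3 - <<'E'
from plant import *
import cv2,numpy as np
s=state();print({k:np.round(v,3) for k,v in s.items()})
for c in("scene","top"):
    im=grab_frame(c);cv2.imwrite(f"pics/{c}0.png",im[:,:,::-1])
    k=get_calibration(c);print(c,np.round(k["camera_matrix"],1).tolist(),np.round(k["pose"],3).tolist())
    for q in("pasta_machine","dial_centre","knob_grip","crank_mid","egg_box","salt_shaker","bowl_brown"):
        print(q,[(np.round(r["point"],3).tolist(),round(r["score"],2)) for r in recognise(c,q)[:2]])
E
```

```text
pics
{'time': np.float64(0.0), 'joint_pos': array([ 1.039,  0.053,  1.614,  0.   ,  1.476, -0.119]), 'joint_vel': array([-0.002, -0.001,  0.001,  0.001,  0.   ,  0.001]), 'joint_efforts': array([ 2.0000e-03, -3.9369e+01, -3.7018e+01,  0.0000e+00,  7.0000e-03,
       -0.0000e+00]), 'tool_pos': array([0.25 , 0.572, 0.252]), 'tool_rot': array([-0.   ,  0.205,  0.979, -0.001]), 'contact_force': array([ 0.355, -0.437, -0.126]), 'ft_torque': array([-0.003,  0.019, -0.009]), 'grasp_force': np.float64(0.0), 'gripper_width': np.float64(0.996)}
scene [[474.2, 0.0, 316.9], [0.0, 474.2, 207.2], [0.0, 0.0, 1.0]] [[0.7, 0.478, -0.531, -0.075], [-0.714, 0.472, -0.517, -0.528], [0.003, 0.741, 0.671, 0.862], [0.0, 0.0, 0.0, 1.0]]
pasta_machine [([0.67, 0.025, 0.114], 0.78)]
dial_centre [([0.67, 0.026, 0.11], 0.61)]
knob_grip [([0.575, 0.04, 0.111], 0.67)]
crank_mid [([0.634, -0.234, 0.052], 0.31)]
egg_box [([0.408, 0.302, 0.069], 0.57)]
salt_shaker [([0.637, -0.232, 0.052], 0.7)]
bowl_brown []
top [[479.9, 0.0, 324.3], [0.0, 479.9, 199.9], [0.0, 0.0, 1.0]] [[0.001, 0.989, -0.146, 0.351], [-1.0, 0.001, -0.006, 0.066], [-0.006, 0.146, 0.989, 1.488], [0.0, 0.0, 0.0, 1.0]]
pasta_machine [([0.584, 0.05, 0.117], 0.31)]
dial_centre [([0.688, 0.053, 0.135], 0.6), ([0.588, 0.048, 0.12], 0.2)]
knob_grip [([0.582, 0.05, 0.117], 0.51)]
crank_mid [([0.479, -0.235, 0.009], 0.66)]
egg_box [([0.426, 0.323, 0.072], 0.94), ([0.689, 0.052, 0.134], 0.21)]
salt_shaker [([0.64, -0.226, 0.073], 0.78)]
bowl_brown [([0.65, 0.354, 0.028], 0.96), ([0.476, -0.233, 0.01], 0.72)]
```

View pics/scene0.png

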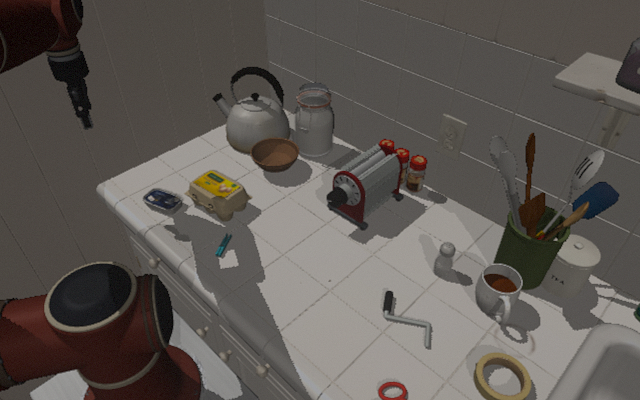

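View pics/top0.png

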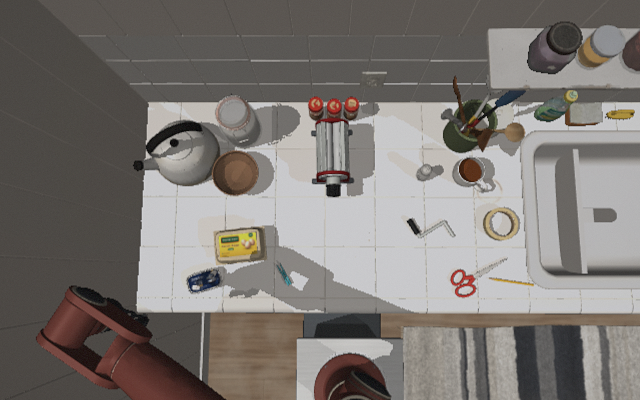

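The pictures show the machine at scene (365,190), with the knob at (337,198). In the top view the machine is at (333,150) and the knob at (333,190), yaw near zero. Next I fit the pose with masks and an overlay.

```bash
cat > h.py <<'E'
from plant import *
import cv2,numpy as np
from scipy.optimize import minimize
def proj(c,P):
    k=get_calibration(c);T=np.linalg.inv(k["pose"]);q=np.asarray(P)@T[:3,:3].T+T[:3,3]
    q=q*[1,-1,-1];u=q@np.array(k["camera_matrix"]).T;return u[:,:2]/u[:,2:]
def m2w(p,P):
    x,y,a=p;P=np.asarray(P,float);c,s=np.cos(a),np.sin(a)
    return np.c_[x+c*P[:,0]-s*P[:,1],y+s*P[:,0]+c*P[:,1],P[:,2]]
t=np.linspace(0,2*np.pi,48,endpoint=False)
def ring(x,r):return np.c_[np.full(48,x),-r*np.cos(t)*1,.1+r*np.sin(t)]
def knob(o=0):return np.r_[ring(-.058-o,.021),ring(-.029-o,.021),ring(-.029-o,.0235),ring(-.025-o,.0235)]
def sil(c,p,P,sc=4):
    m=np.zeros((400*sc,640*sc),np.uint8)
    h=cv2.convexHull(((proj(c,m2w(p,P))+.5)*sc).astype(np.float32)).astype(np.int32)
    cv2.fillConvexPoly(m,h,1);return cv2.resize(m.astype(np.float32),(640,400),interpolation=cv2.INTER_AREA)
E
python3 - <<'E'
from h import *
M={}
for c in("scene","top"):
    im=grab_frame(c)
    for q in("knob_grip","pasta_machine"):
        r=regions_of(c,q)
        for z in r[:2]:
            v,u=np.where(z["pixels"]);print(c,q,round(z["score"],2),len(u),u.min(),u.max(),v.min(),v.max(),u.mean().round(1),v.mean().round(1))
        if r: M[c+q]=r[0]["pixels"]
np.savez("m.npz",**M)
def cost(p):
    e=0
    for c in("scene","top"):
        if c+"knob_grip" in M:e+=np.abs(sil(c,p,knob())-M[c+"knob_grip"]).sum()
    return e
b=min((minimize(cost,[x,.05,a],method="Nelder-Mead",options=dict(initial_simplex=np.array([[x,.05,a],[x+.02,.05,a],[x,.065,a],[x,.05,a+.15]]))) for x in(.61,.63) for a in(-.15,0,.15)),key=lambda r:r.fun)
print(b.x,b.fun)
p=b.x
for c,(u0,v0) in dict(scene=(310,130),top=(285,95)).items():
    im=grab_frame(c)[v0:v0+110,u0:u0+100,::-1];im=cv2.resize(im,None,fx=5,fy=5,interpolation=cv2.INTER_CUBIC)
    o=im.copy()
    arch=np.r_[[[0,.05,0]],np.c_[np.zeros(25),.05*np.cos(t[:25]),.1+.05*np.sin(t[:25])],[[0,-.05,0]]]
    for P,col in((ring(-.058,.021),(0,255,0)),(ring(-.003,.0425),(255,255,0)),(arch,(0,255,255)),(arch+[.165,0,0],(255,0,255)),(ring(-.025,.0235),(0,255,0))):
        cv2.polylines(o,[((proj(c,m2w(p,P))+.5-[u0,v0])*5).astype(np.int32)],True,col,1)
    cv2.imwrite(f"pics/{c}1.png",np.hstack([im,o])[:,:] if 0 else cv2.resize(np.hstack([im,o]),(800,440)))
E
```

```text
scene knob_grip 0.64 328 326 347 187 207 336.2 197.5
scene pasta_machine 0.66 4004 326 402 144 229 365.7 183.9
top knob_grip 0.48 181 326 339 183 197 332.4 189.9
top knob_grip 0.47 2310 311 353 117 196 332.3 153.7
top pasta_machine 0.73 2417 311 353 117 196 332.4 153.9
top pasta_machine 0.58 1585 212 257 150 195 234.7 172.4
[ 0.62667522  0.04902669 -0.05129096] 66.0
```

View pics/scene1.png

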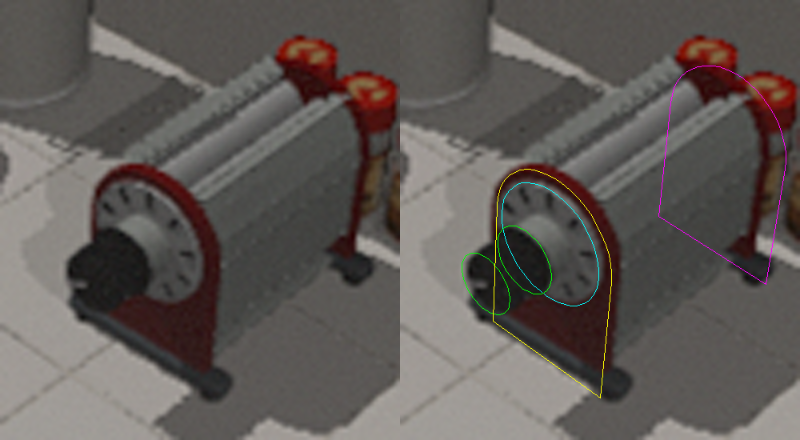

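View pics/top1.png

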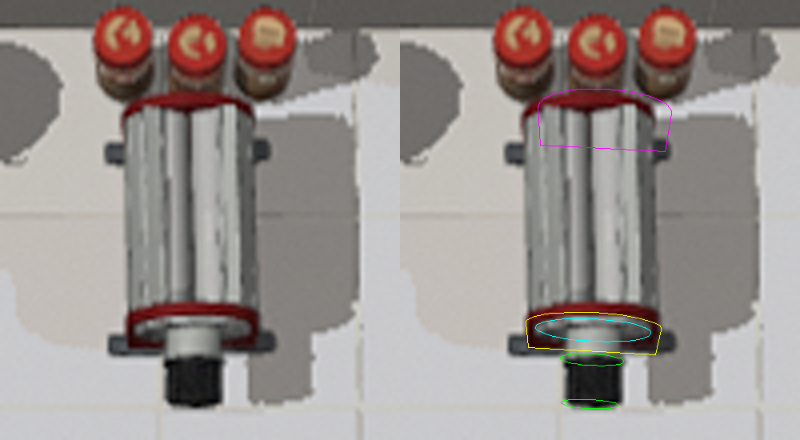

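The knob-only fit leaves yaw loose: the magenta far cheek sits too far right and the scene outline is about 1 px off. I refit with the whole machine silhouette.

```bash
cat >> h.py <<'E'
arch=np.r_[[[0,.05,0]],np.c_[np.zeros(25),.05*np.cos(t[:25]),.1+.05*np.sin(t[:25])],[[0,-.05,0]]]
def box(x0,x1,w,h):return np.array([[x,y,z] for x in(x0,x1) for y in(-w,w) for z in(0,h)])
def machine(c,p,o=0):
    parts=[np.r_[arch,arch+[.165,0,0]],knob(o),box(-.004,.012,.066,.014),box(.153,.169,.066,.014),np.r_[ring(0,.0205),ring(-.024,.0205)]]
    return np.max([sil(c,p,P,3) for P in parts],axis=0)
E
python3 - <<'E'
from h import *
M=np.load("m.npz")
w={"scene":1,"top":1}
def cost(q,cs=("scene","top")):
    p=q[:3];e=0
    for c in cs:
        e+=np.abs(machine(c,p)-M[c+"pasta_machine"]).sum()+np.abs(sil(c,p,knob())-M[c+"knob_grip"]).sum()
    return e
def fit(cs,x,a):
    return minimize(cost,[x,.045,a],args=(cs,),method="Nelder-Mead",options=dict(xatol=2e-4,fatol=.3,initial_simplex=np.array([[x,.045,a],[x+.015,.045,a],[x,.06,a],[x,.045,a+.1]])))
for cs in(("scene",),("top",),("scene","top")):
    b=min((fit(cs,x,a) for x in(.62,.635) for a in(-.05,.03)),key=lambda r:r.fun);print(cs,b.x,b.fun)
p=b.x
ims=[]
for c,(u0,v0) in dict(scene=(310,130),top=(285,95)).items():
    im=grab_frame(c)[v0:v0+110,u0:u0+100,::-1];o=cv2.resize(im,None,fx=4,fy=4,interpolation=cv2.INTER_CUBIC)
    for P,col in((ring(-.058,.021),(0,255,0)),(ring(-.003,.0425),(255,255,0)),(arch,(0,255,255)),(arch+[.165,0,0],(255,0,255)),(ring(-.025,.0235),(0,255,0))):
        cv2.polylines(o,[((proj(c,m2w(p,P))+.5-[u0,v0])*4).astype(np.int32)],True,col,1)
    ims.append(o)
cv2.imwrite("pics/fit2.png",np.hstack(ims))
E
```

```text
('scene',) [0.62918833 0.0543693  0.04756369] 358.1388854980469Traceback (most recent call last):
  File "<stdin>", line 12, in <module>
  File "<stdin>", line 12, in <genexpr>
  File "<stdin>", line 10, in fit
    res = _minimize_neldermead(fun, x0, args, callback, bounds=bounds,
                               **options)
    fsim[k] = func(sim[k])
              ~~~~^^^^^^^^
    fx = function(np.copy(x), *(wrapper_args + args))
  File "<stdin>", line 7, in cost
  File "h.py", line 21, in machine
    return np.max([sil(c,p,P,3) for P in parts],axis=0)
                   ~~~^^^^^^^^^
  File "h.py", line 15, in sil
    h=cv2.convexHull(((proj(c,m2w(p,P))+.5)*sc).astype(np.float32)).astype(np.int32)
                       ~~~~^^^^^^^^^^^^
  File "h.py", line 5, in proj
    k=get_calibration(c);T=np.linalg.inv(k["pose"]);q=np.asarray(P)@T[:3,:3].T+T[:3,3]
ValueError: time passes only in moves, steps and waits
```

```bash
sed -i 's/k=get_calibration(c);T=/k=CAL(c);T=/; s/^def proj/import functools\nCAL=functools.cache(get_calibration)\ndef proj/' h.py
cat > fit.py <<'E'
from h import *
M=np.load("m.npz")
def cost(q,cs=("scene","top")):
    p=q[:3];e=0
    for c in cs:
        e+=np.abs(machine(c,p)-M[c+"pasta_machine"]).sum()+np.abs(sil(c,p,knob())-M[c+"knob_grip"]).sum()
    return e
def fit(cs,x,a):
    return minimize(cost,[x,.045,a],args=(cs,),method="Nelder-Mead",options=dict(xatol=2e-4,fatol=.3,initial_simplex=np.array([[x,.045,a],[x+.015,.045,a],[x,.06,a],[x,.045,a+.1]])))
for cs in(("scene",),("top",),("scene","top")):
    b=min((fit(cs,x,a) for x in(.62,.635) for a in(-.05,.03)),key=lambda r:r.fun);print(cs,b.x,b.fun)
p=b.x
ims=[]
for c,(u0,v0) in dict(scene=(310,130),top=(285,95)).items():
    im=grab_frame(c)[v0:v0+110,u0:u0+100,::-1];o=cv2.resize(im,None,fx=4,fy=4,interpolation=cv2.INTER_CUBIC)
    for P,col in((ring(-.058,.021),(0,255,0)),(ring(-.003,.0425),(255,255,0)),(arch,(0,255,255)),(arch+[.165,0,0],(255,0,255)),(ring(-.025,.0235),(0,255,0))):
        cv2.polylines(o,[((proj(c,m2w(p,P))+.5-[u0,v0])*4).astype(np.int32)],True,col,1)
    ims.append(o)
cv2.imwrite("pics/fit2.png",np.hstack(ims))
E
python3 fit.py; python3 -c "
from plant import state;print(state()['time'])"
```

```text
('scene',) [0.62918833 0.0543693  0.04756369] 358.1388854980469
('top',) [0.62698991 0.04927536 0.01751526] 173.91665649414062
('scene', 'top') [0.62657863 0.0508478  0.04302541] 707.8958740234375
1.3
```

View pics/fit2.png

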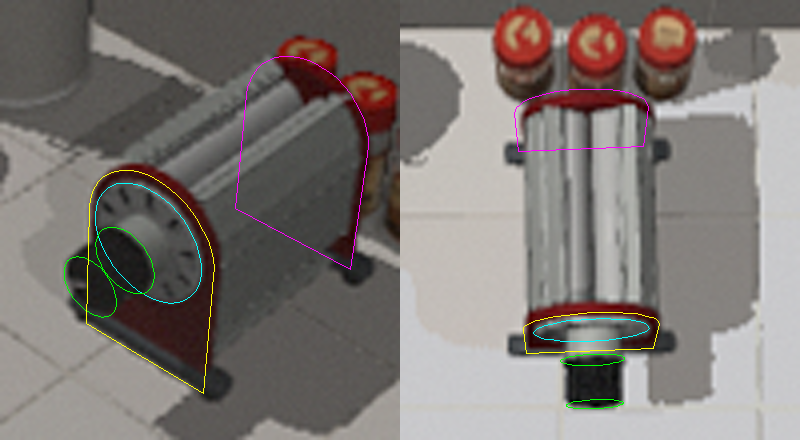

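The refit agrees to a few mm: origin about (0.629, 0.0505), yaw about 0.025, knob grip at (0.585, 0.049, 0.100). The moves offer no tilt, only a twist about the vertical tool axis. So I plan to:
1. Grip the knob and pull it out.
2. Turn it by stroking single pads: the left pad upwards, the right pad downwards.
3. Regrip it and push it home.

First I orient the tool.

>>> apply_moves:
  targets:
    - {"translation": [0, 0, 0], "twist": -0.88, "hand": 1}
    - {"translation": [0, 0, 0], "twist": -0.88, "hand": 1}
    - {"translation": [0, 0, 0], "twist": -0.88, "hand": 1}
    - {"translation": [0, 0, 0], "twist": -0.88, "hand": 1}
    - {"translation": [0, 0, 0], "twist": -0.88, "hand": 1}
    - {"translation": [0, 0, 0], "twist": 0, "hand": 1}

```text
time: 1.9
tool_pos: [0.2507, 0.5725, 0.2533]
tool_rot: [0.0, -0.014, 1.0, 0.0]
contact_force: [-0.3, -0.2, 0.7]
gripper_width: 0.997
grasp_force: 0.0
```

```bash
cat >> h.py <<'E'
from scipy.spatial.transform import Rotation as R
P0=(.629,.0505,.025)
def st(goal=None):
    s=state();r=R.from_quat(np.roll(s["tool_rot"],-1)).as_matrix()
    print("t",round(s["time"],2),"pos",np.round(s["tool_pos"],4),"y-ang",np.degrees(np.arctan2(r[1,1],r[0,1])).round(2),"F",np.round(s["contact_force"],1),"w",round(s["gripper_width"],3),"g",s["grasp_force"])
    a=P0[2];d=s["tool_pos"]-np.array([P0[0],P0[1],0]);print("machine-frame tcp",np.round([np.cos(a)*d[0]+np.sin(a)*d[1],-np.sin(a)*d[0]+np.cos(a)*d[1],d[2]],4))
    if goal is not None:
        print("tool shift x100mm",np.round(10*r.T@(m2w(P0,[goal])[0]-s["tool_pos"]),3))
E
python3 -c "
from h import *
st([-.044,0,.2])
# pointer: brightness on the face and rim, by angle
im=cv2.cvtColor(grab_frame('scene'),cv2.COLOR_RGB2GRAY).astype(np.float32)
for th in np.arange(-.4,1.6,.2):
    ps=th-2.513
    out=[]
    for r in(.01,.014,.018,.02):
        u=proj('scene',m2w(P0,[[-.058,-r*np.sin(ps),.1+r*np.cos(ps)]])).astype(np.float32);out.append(int(cv2.remap(im,u[:,:1],u[:,1:],1)[0,0]))
    print(round(th,2),out)
"
```

```text
t 1.9 pos [0.2507 0.5725 0.2533] y-ang 91.55 F [-0.3 -0.2  0.7] w 0.997 g 0.0
machine-frame tcp [-0.3651  0.5313  0.2533]
tool shift x100mm [-3.2   -5.319  0.533]
-0.4 [26, 30, 34, 40]
-0.2 [28, 29, 32, 39]
0.0 [28, 28, 27, 36]
0.2 [61, 41, 47, 65]
0.4 [77, 72, 76, 88]
0.6 [62, 53, 59, 74]
0.8 [40, 31, 26, 67]
1.0 [30, 26, 21, 71]
1.2 [27, 29, 34, 67]
1.4 [27, 27, 33, 61]
```

>>> apply_moves:
  targets:
    - {"translation": [-0.25, -0.41, 0], "twist": 0, "hand": 1}
    - {"translation": [-0.25, -0.41, 0], "twist": 0, "hand": 1}
    - {"translation": [-0.25, -0.41, 0], "twist": 0, "hand": 1}
    - {"translation": [-0.25, -0.41, 0], "twist": 0, "hand": 1}
    - {"translation": [-0.25, -0.41, 0], "twist": 0, "hand": 1}
    - {"translation": [-0.25, -0.41, 0], "twist": 0, "hand": 1}
    - {"translation": [-0.25, -0.41, 0], "twist": 0, "hand": 1}
    - {"translation": [-0.25, -0.41, 0], "twist": 0, "hand": 1}

```text
time: 2.75
tool_pos: [0.4603, 0.2483, 0.2536]
tool_rot: [0.0, -0.013, 1.0, 0.0]
contact_force: [0.9, 0.7, -0.3]
gripper_width: 1.003
grasp_force: 0.0
```

>>> apply_moves:
  targets:
    - {"translation": [-0.25, -0.41, 0], "twist": 0, "hand": 1}
    - {"translation": [-0.25, -0.41, 0], "twist": 0, "hand": 1}
    - {"translation": [-0.25, -0.41, 0], "twist": 0, "hand": 1}
    - {"translation": [-0.25, -0.41, 0], "twist": 0, "hand": 1}
    - {"translation": [-0.15, -0.3, 0], "twist": 0, "hand": 1}
    - {"translation": [0, 0, 0.2], "twist": 0, "hand": 1}
    - {"translation": [0, 0, 0], "twist": 0, "hand": 1}
    - {"translation": [0, 0, 0], "twist": 0, "hand": 1}

```text
time: 3.55
tool_pos: [0.5793, 0.0595, 0.2328]
tool_rot: [-0.001, -0.013, 1.0, 0.0]
contact_force: [0.6, -0.2, 0.4]
gripper_width: 1.003
grasp_force: 0.0
```

```bash
python3 -c "
from h import *
st([-.045,0,.104])
"
```

```text
t 3.55 pos [0.5793 0.0595 0.2328] y-ang 91.52 F [ 0.6 -0.2  0.4] w 1.003 g 0.0
machine-frame tcp [-0.0495  0.0102  0.2328]
tool shift x100mm [-0.046 -0.102  1.288]
```

>>> apply_moves:
  targets:
    - {"translation": [-0.02, -0.1, 0], "twist": 0, "hand": 1}
    - {"translation": [0, 0, 0.4], "twist": 0, "hand": 1}
    - {"translation": [0, 0, 0.3], "twist": 0, "hand": 1}
    - {"translation": [0, 0, 0.2], "twist": 0, "hand": 1}
    - {"translation": [0, 0, 0.2], "twist": 0, "hand": 1}
    - {"translation": [0, 0, 0.18], "twist": 0, "hand": 1}
    - {"translation": [0, 0, 0], "twist": 0, "hand": 1}

```text
time: 4.25
tool_pos: [0.5804, 0.0495, 0.1032]
tool_rot: [-0.002, -0.014, 1.0, 0.0]
contact_force: [-1.3, -0.5, -1.0]
gripper_width: 1.001
grasp_force: 0.0
```

```bash
python3 -c "
from h import *
st([-.045,0,.104])
a=grab_frame('scene')[150:250,280:400,::-1];b=grab_frame('top')[130:230,275:395,::-1]
cv2.imwrite('pics/g1.png',cv2.resize(np.hstack([a,b]),(800,333),interpolation=cv2.INTER_CUBIC))
"
```

```text
t 4.25 pos [0.5804 0.0495 0.1032] y-ang 91.59 F [-1.3 -0.5 -1. ] w 1.001 g 0.0
machine-frame tcp [-0.0486  0.0003  0.1032]
tool shift x100mm [-0.036 -0.003 -0.008]
```

View pics/g1.png

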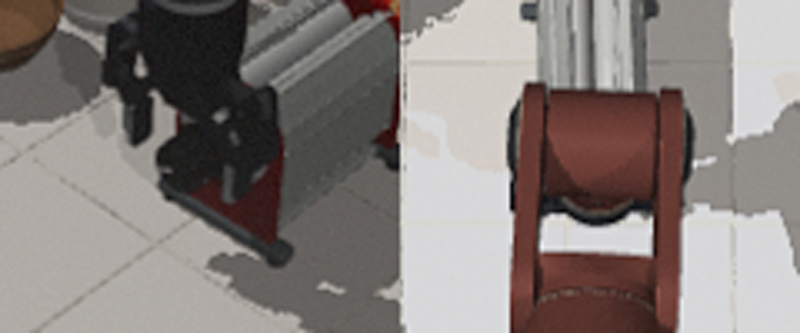

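The fingers straddle the knob (scene crop around (200,155)), clear of the cheek. The wrist hides the knob in the top view. Closing now.

>>> apply_moves:
  targets:
    - {"translation": [0, 0, 0], "twist": 0, "hand": 0.7}
    - {"translation": [0, 0, 0], "twist": 0, "hand": 0.3}
    - {"translation": [0, 0, 0], "twist": 0, "hand": 0.2}
    - {"translation": [0, 0, 0], "twist": 0, "hand": 0}
    - {"translation": [0, 0, 0], "twist": 0, "hand": 0}
    - {"translation": [0, 0, 0], "twist": 0, "hand": 0}

```text
time: 4.95
tool_pos: [0.5826, 0.0498, 0.1067]
tool_rot: [0.001, -0.014, 1.0, 0.0]
contact_force: [-2.3, 2.5, 5.2]
gripper_width: 0.463
grasp_force: 59.7
```

>>> apply_moves:
  targets:
    - {"translation": [0.03, 0, 0], "twist": 0, "hand": 0}
    - {"translation": [0.03, 0, 0], "twist": 0, "hand": 0}
    - {"translation": [0.03, 0, 0], "twist": 0, "hand": 0}
    - {"translation": [0.02, 0, 0], "twist": 0, "hand": 0}
    - {"translation": [0, 0, 0], "twist": 0, "hand": 0}
    - {"translation": [0, 0, 0], "twist": 0, "hand": 0}

```text
time: 5.55
tool_pos: [0.5727, 0.0496, 0.1068]
tool_rot: [0.002, -0.014, 1.0, 0.001]
contact_force: [3.3, 4.0, 3.7]
gripper_width: 0.464
grasp_force: 60.2
```

>>> apply_moves:
  targets:
    - {"translation": [0, 0, 0], "twist": 0, "hand": 0.7}
    - {"translation": [0, 0, 0], "twist": 0, "hand": 0.7}
    - {"translation": [0, 0, 0], "twist": 0, "hand": 0.7}

```text
time: 5.85
tool_pos: [0.5703, 0.0487, 0.1044]
tool_rot: [-0.001, -0.014, 1.0, -0.0]
contact_force: [0.2, 0.6, -0.4]
gripper_width: 0.698
grasp_force: 0.0
```

```bash
python3 -c "
from h import *
st([-.0556,0,.104])
a=grab_frame('scene')[165:225,300:390,::-1]
cv2.imwrite('pics/g2.png',cv2.resize(a,(720,480),interpolation=cv2.INTER_CUBIC))
"
```

```text
t 5.85 pos [0.5703 0.0487 0.1044] y-ang 91.55 F [ 0.2  0.6 -0.4] w 0.698 g 0.0
machine-frame tcp [-0.0587 -0.0004  0.1044]
tool shift x100mm [-0.031  0.003  0.004]
```

View pics/g2.png

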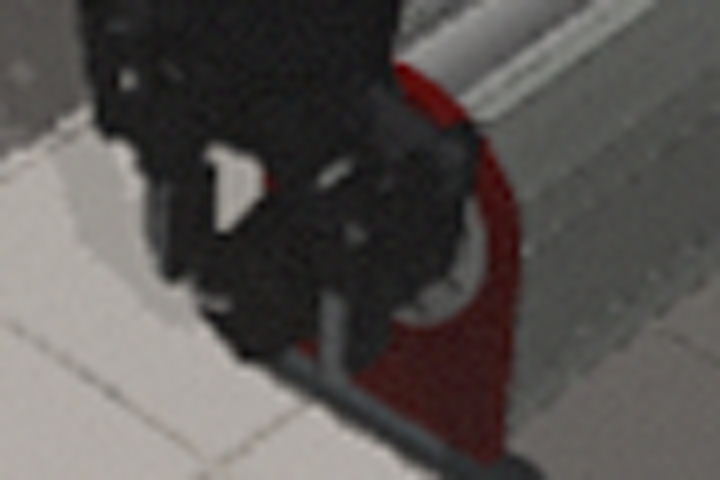

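```bash
cat >> h.py <<'E'
def pointer(im,shift,xf=-.058,rs=(.008,.011,.014,.017),lo=-.6,hi=4.4):
    g=cv2.cvtColor(im,cv2.COLOR_RGB2GRAY).astype(np.float32);th=np.arange(lo,hi,.1)
    out=[]
    for h in th:
        ps=h-2.513
        u=(proj('scene',m2w(P0,[[xf,-r*np.sin(ps),.1+r*np.cos(ps)] for r in rs]))+shift).astype(np.float32)
        out.append(cv2.remap(g,u[:,:1],u[:,1:],1).mean())
    return th,np.array(out)
E
python3 -c "
from h import *
m=np.load('m.npz')['sceneknob_grip'];v,u=np.where(m)
s=sil('scene',P0,knob());vv,uu=np.mgrid[:400,:640];c=np.array([(uu*s).sum(),(vv*s).sum()])/s.sum()
sh=np.array([u.mean(),v.mean()])-c;print('shift',sh,s.sum(),len(u))
im=cv2.imread('pics/scene0.png')[:,:,::-1].copy()
for e in ([0,0],[1,0],[-1,0],[0,1],[0,-1]):
    th,o=pointer(im,sh+e,hi=1.5);w=np.clip(o-o.min()-10,0,None);print(e,(th*w).sum()/w.sum(),o.astype(int))
"
```

```text
shift [-1.19045089  0.34596727] 360.125 328
[0, 0] 0.5468589503959661 [32 33 34 34 34 33 36 44 58 75 85 83 80 72 64 57 51 46 41 38 35]
[1, 0] 0.5081852523165007 [32 31 30 30 29 29 29 31 39 59 79 76 70 58 47 38 33 29 28 29 29]
[-1, 0] 0.6279403620085598 [ 38  39  39  38  38  47  65  78  92  99 102 101 100  97  92  88  84  77
  71  65  59]
[0, 1] 0.709824451801157 [37 38 38 39 39 38 37 41 53 61 66 76 83 86 84 77 70 62 54 46 40]
[0, -1] 0.398301341147826 [29 29 30 32 35 40 54 70 77 76 74 64 54 49 46 44 44 43 42 41 40]
```

The initial pointer fits the second mark (0.628 rad), so the knob needs +1.885 rad, about 40 mm of rim travel. First stroke: left pad pressed towards -y, then moved up.

>>> apply_moves:
  targets:
    - {"translation": [-0.03, 0, 0.08], "twist": 0, "hand": 0.7}
    - {"translation": [0, -0.07, 0], "twist": 0, "hand": 0.7}
    - {"translation": [0, -0.04, 0], "twist": 0, "hand": 0.7}
    - {"translation": [0, -0.03, 0], "twist": 0, "hand": 0.7}
    - {"translation": [0, 0, 0], "twist": 0, "hand": 0.7}
    - {"translation": [0, 0, 0], "twist": 0, "hand": 0.7}

```text
time: 6.5
tool_pos: [0.5731, 0.0394, 0.0962]
tool_rot: [-0.002, -0.013, 1.0, 0.005]
contact_force: [-0.1, 17.5, -1.0]
gripper_width: 0.699
grasp_force: 8.7
```

```bash
python3 -c "
from h import *
st()
"
```

```text
t 6.5 pos [0.5731 0.0394 0.0962] y-ang 91.55 F [-0.1 17.5 -1. ] w 0.699 g 8.702028393745422
machine-frame tcp [-0.0562 -0.0097  0.0962]
```

>>> apply_moves:
  targets:
    - {"translation": [0, 0, -0.011], "twist": 0, "hand": 0.7}
    - {"translation": [0, 0, -0.011], "twist": 0, "hand": 0.7}
    - {"translation": [0, 0, -0.011], "twist": 0, "hand": 0.7}
    - {"translation": [0, 0, -0.011], "twist": 0, "hand": 0.7}
    - {"translation": [0, 0, -0.011], "twist": 0, "hand": 0.7}
    - {"translation": [0, 0, -0.011], "twist": 0, "hand": 0.7}
    - {"translation": [0, 0, -0.011], "twist": 0, "hand": 0.7}
    - {"translation": [0, 0, -0.011], "twist": 0, "hand": 0.7}

```text
time: 7.3
tool_pos: [0.5731, 0.0393, 0.105]
tool_rot: [-0.002, -0.014, 1.0, 0.005]
contact_force: [-1.1, 16.4, -2.2]
gripper_width: 0.701
grasp_force: 8.2
```

```bash
python3 -c "
from h import *
st()
im=grab_frame('scene')
th,o=pointer(im,np.array([-1.2,.35]),xf=-.068,hi=4);print(np.c_[th,o.astype(int)].T.round(1).tolist())
a=im[165:225,300:390,::-1]
cv2.imwrite('pics/g3.png',cv2.resize(a,(720,480),interpolation=cv2.INTER_CUBIC))
"
```

```text
t 7.3 pos [0.5731 0.0393 0.105 ] y-ang 91.56 F [-1.1 16.4 -2.2] w 0.701 g 8.151991590857506
machine-frame tcp [-0.0561 -0.0098  0.105 ]
[[-0.6, -0.5, -0.4, -0.3, -0.2, -0.1, -0.0, 0.1, 0.2, 0.3, 0.4, 0.5, 0.6, 0.7, 0.8, 0.9, 1.0, 1.1, 1.2, 1.3, 1.4, 1.5, 1.6, 1.7, 1.8, 1.9, 2.0, 2.1, 2.2, 2.3, 2.4, 2.5, 2.6, 2.7, 2.8, 2.9, 3.0, 3.1, 3.2, 3.3, 3.4, 3.5, 3.6, 3.7, 3.8, 3.9], [55.0, 58.0, 63.0, 63.0, 66.0, 71.0, 68.0, 65.0, 58.0, 58.0, 58.0, 63.0, 66.0, 74.0, 84.0, 92.0, 92.0, 86.0, 77.0, 65.0, 53.0, 45.0, 38.0, 33.0, 30.0, 30.0, 31.0, 32.0, 33.0, 33.0, 33.0, 32.0, 31.0, 31.0, 30.0, 29.0, 28.0, 29.0, 30.0, 30.0, 31.0, 31.0, 31.0, 30.0, 31.0, 32.0]]
```

View pics/g3.png

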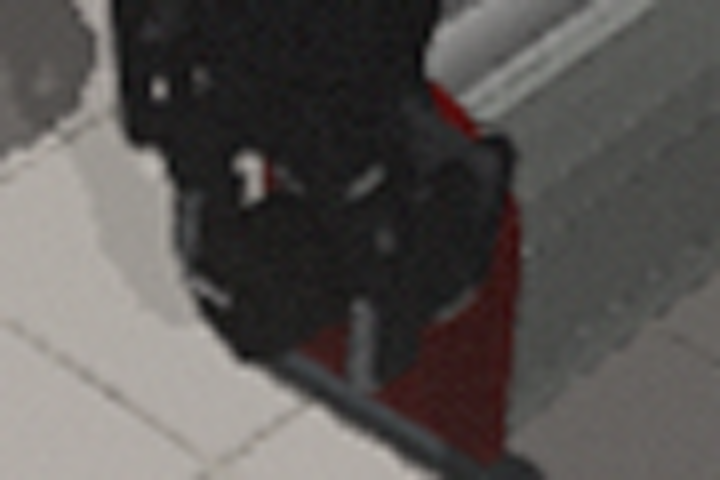

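It works: the pointer, the bright line at (212,290), has tilted upwards to about 1.0 rad. I continue the stroke.

>>> apply_moves:
  targets:
    - {"translation": [0, 0, -0.011], "twist": 0, "hand": 0.7}
    - {"translation": [0, 0, -0.011], "twist": 0, "hand": 0.7}
    - {"translation": [0, 0, -0.011], "twist": 0, "hand": 0.7}
    - {"translation": [0, 0, -0.011], "twist": 0, "hand": 0.7}
    - {"translation": [0, 0, -0.011], "twist": 0, "hand": 0.7}
    - {"translation": [0, 0, -0.011], "twist": 0, "hand": 0.7}
    - {"translation": [0, 0, -0.011], "twist": 0, "hand": 0.7}
    - {"translation": [0, 0, 0], "twist": 0, "hand": 0.7}

```text
time: 8.15
tool_pos: [0.5731, 0.0392, 0.1126]
tool_rot: [-0.001, -0.014, 1.0, 0.005]
contact_force: [-0.4, 15.1, -1.0]
gripper_width: 0.703
grasp_force: 7.9
```

>>> apply_moves:
  targets:
    - {"translation": [0, 0.1, 0], "twist": 0, "hand": 0.7}
    - {"translation": [0, 0.08, 0], "twist": 0, "hand": 0.7}
    - {"translation": [0, 0.05, 0], "twist": 0, "hand": 0.7}
    - {"translation": [0, 0.04, 0], "twist": 0, "hand": 0.7}
    - {"translation": [0, 0, 0], "twist": 0, "hand": 0.7}
    - {"translation": [0, 0, 0], "twist": 0, "hand": 0.7}

```text
time: 8.75
tool_pos: [0.5738, 0.0597, 0.1138]
tool_rot: [-0.0, -0.013, 1.0, -0.003]
contact_force: [0.3, -7.2, 0.1]
gripper_width: 0.703
grasp_force: 3.7
```

```bash
cat > ck.py <<'E'
from h import *
st()
th,o=pointer(grab_frame('scene'),np.array([-1.2,.35]),xf=-.068,lo=.4,hi=4);print(np.c_[th,o.astype(int)].T.round(1).tolist())
E
python3 ck.py
```

```text
t 8.75 pos [0.5738 0.0597 0.1138] y-ang 91.55 F [ 0.3 -7.2  0.1] w 0.703 g 3.6820482462644577
machine-frame tcp [-0.0549  0.0106  0.1138]
[[0.4, 0.5, 0.6, 0.7, 0.8, 0.9, 1.0, 1.1, 1.2, 1.3, 1.4, 1.5, 1.6, 1.7, 1.8, 1.9, 2.0, 2.1, 2.2, 2.3, 2.4, 2.5, 2.6, 2.7, 2.8, 2.9, 3.0, 3.1, 3.2, 3.3, 3.4, 3.5, 3.6, 3.7, 3.8, 3.9], [54.0, 57.0, 57.0, 56.0, 57.0, 60.0, 66.0, 75.0, 85.0, 90.0, 90.0, 87.0, 78.0, 67.0, 55.0, 46.0, 40.0, 38.0, 36.0, 35.0, 34.0, 34.0, 33.0, 30.0, 31.0, 32.0, 31.0, 30.0, 30.0, 31.0, 31.0, 30.0, 30.0, 32.0, 31.0, 30.0]]
```

>>> apply_moves:
  targets:
    - {"translation": [0, 0.05, 0], "twist": 0, "hand": 0.7}
    - {"translation": [0, 0, 0.011], "twist": 0, "hand": 0.7}
    - {"translation": [0, 0, 0.011], "twist": 0, "hand": 0.7}
    - {"translation": [0, 0, 0.011], "twist": 0, "hand": 0.7}
    - {"translation": [0, 0, 0.011], "twist": 0, "hand": 0.7}
    - {"translation": [0, 0, 0.011], "twist": 0, "hand": 0.7}
    - {"translation": [0, 0, 0.011], "twist": 0, "hand": 0.7}
    - {"translation": [0, 0, 0.011], "twist": 0, "hand": 0.7}

```text
time: 9.6
tool_pos: [0.5737, 0.0608, 0.1066]
tool_rot: [-0.001, -0.013, 1.0, -0.007]
contact_force: [-2.5, -20.8, 2.7]
gripper_width: 0.699
grasp_force: 10.3
```

>>> apply_moves:
  targets:
    - {"translation": [0, 0, 0.011], "twist": 0, "hand": 0.7}
    - {"translation": [0, 0, 0.011], "twist": 0, "hand": 0.7}
    - {"translation": [0, 0, 0.011], "twist": 0, "hand": 0.7}
    - {"translation": [0, 0, 0.011], "twist": 0, "hand": 0.7}
    - {"translation": [0, 0, 0.011], "twist": 0, "hand": 0.7}
    - {"translation": [0, 0, 0.011], "twist": 0, "hand": 0.7}
    - {"translation": [0, 0, 0.011], "twist": 0, "hand": 0.7}
    - {"translation": [0, 0, 0], "twist": 0, "hand": 0.7}

```text
time: 10.4
tool_pos: [0.5736, 0.0607, 0.0986]
tool_rot: [-0.001, -0.013, 1.0, -0.006]
contact_force: [-2.3, -21.6, 2.1]
gripper_width: 0.698
grasp_force: 10.6
```

```bash
python3 ck.py
```

```text
t 10.4 pos [0.5736 0.0607 0.0986] y-ang 91.51 F [ -2.3 -21.6   2.1] w 0.698 g 10.627731084823608
machine-frame tcp [-0.0551  0.0116  0.0986]
[[0.4, 0.5, 0.6, 0.7, 0.8, 0.9, 1.0, 1.1, 1.2, 1.3, 1.4, 1.5, 1.6, 1.7, 1.8, 1.9, 2.0, 2.1, 2.2, 2.3, 2.4, 2.5, 2.6, 2.7, 2.8, 2.9, 3.0, 3.1, 3.2, 3.3, 3.4, 3.5, 3.6, 3.7, 3.8, 3.9], [54.0, 55.0, 55.0, 53.0, 52.0, 52.0, 51.0, 49.0, 47.0, 45.0, 42.0, 41.0, 43.0, 45.0, 54.0, 66.0, 77.0, 78.0, 75.0, 67.0, 56.0, 47.0, 37.0, 35.0, 34.0, 32.0, 33.0, 30.0, 29.0, 28.0, 29.0, 30.0, 30.0, 30.0, 30.0, 30.0]]
```

>>> apply_moves:
  targets:
    - {"translation": [0, 0, 0.011], "twist": 0, "hand": 0.7}
    - {"translation": [0, 0, 0.011], "twist": 0, "hand": 0.7}
    - {"translation": [0, 0, 0.011], "twist": 0, "hand": 0.7}
    - {"translation": [0, 0, 0.011], "twist": 0, "hand": 0.7}
    - {"translation": [0, 0, 0.011], "twist": 0, "hand": 0.7}
    - {"translation": [0, 0, 0.011], "twist": 0, "hand": 0.7}
    - {"translation": [0, 0, 0.011], "twist": 0, "hand": 0.7}
    - {"translation": [0, 0, 0], "twist": 0, "hand": 0.7}

```text
time: 11.25
tool_pos: [0.5737, 0.0606, 0.0908]
tool_rot: [-0.0, -0.013, 1.0, -0.006]
contact_force: [-1.1, -21.7, 1.1]
gripper_width: 0.702
grasp_force: 11.0
```

```bash
python3 ck.py
```

```text
t 11.25 pos [0.5737 0.0606 0.0908] y-ang 91.51 F [ -1.1 -21.7   1.1] w 0.702 g 10.971461422741413
machine-frame tcp [-0.055   0.0115  0.0908]
[[0.4, 0.5, 0.6, 0.7, 0.8, 0.9, 1.0, 1.1, 1.2, 1.3, 1.4, 1.5, 1.6, 1.7, 1.8, 1.9, 2.0, 2.1, 2.2, 2.3, 2.4, 2.5, 2.6, 2.7, 2.8, 2.9, 3.0, 3.1, 3.2, 3.3, 3.4, 3.5, 3.6, 3.7, 3.8, 3.9], [53.0, 55.0, 55.0, 53.0, 52.0, 50.0, 45.0, 39.0, 34.0, 31.0, 29.0, 28.0, 28.0, 27.0, 27.0, 29.0, 32.0, 39.0, 55.0, 81.0, 93.0, 88.0, 82.0, 66.0, 49.0, 38.0, 33.0, 31.0, 31.0, 31.0, 30.0, 29.0, 30.0, 30.0, 29.0, 29.0]]
```

>>> apply_moves:
  targets:
    - {"translation": [0, -0.1, 0], "twist": 0, "hand": 0.7}
    - {"translation": [0, -0.075, 0], "twist": 0, "hand": 0.7}
    - {"translation": [0, 0, -0.14], "twist": 0, "hand": 0.7}
    - {"translation": [0, 0, 0], "twist": 0, "hand": 0.7}
    - {"translation": [0, 0, 0], "twist": 0, "hand": 0.7}

```text
time: 11.8
tool_pos: [0.5748, 0.0501, 0.106]
tool_rot: [0.001, -0.014, 1.0, 0.0]
contact_force: [-1.1, 0.3, -0.7]
gripper_width: 0.702
grasp_force: 0.0
```

```bash
python3 ck.py
```

```text
t 11.8 pos [0.5748 0.0501 0.106 ] y-ang 91.59 F [-1.1  0.3 -0.7] w 0.702 g 0.0
machine-frame tcp [-0.0542  0.0009  0.106 ]
[[0.4, 0.5, 0.6, 0.7, 0.8, 0.9, 1.0, 1.1, 1.2, 1.3, 1.4, 1.5, 1.6, 1.7, 1.8, 1.9, 2.0, 2.1, 2.2, 2.3, 2.4, 2.5, 2.6, 2.7, 2.8, 2.9, 3.0, 3.1, 3.2, 3.3, 3.4, 3.5, 3.6, 3.7, 3.8, 3.9], [54.0, 56.0, 56.0, 54.0, 51.0, 49.0, 46.0, 43.0, 39.0, 36.0, 33.0, 31.0, 30.0, 29.0, 28.0, 30.0, 33.0, 41.0, 57.0, 81.0, 92.0, 88.0, 82.0, 66.0, 48.0, 38.0, 33.0, 31.0, 31.0, 30.0, 30.0, 31.0, 31.0, 32.0, 32.0, 32.0]]
```

>>> apply_moves:
  targets:
    - {"translation": [0.02, -0.005, 0], "twist": 0, "hand": 0.7}
    - {"translation": [0, 0, 0], "twist": 0, "hand": 0.3}
    - {"translation": [0, 0, 0], "twist": 0, "hand": 0}
    - {"translation": [0, 0, 0], "twist": 0, "hand": 0}
    - {"translation": [0, 0, 0], "twist": 0, "hand": 0}

```text
time: 12.35
tool_pos: [0.5715, 0.0496, 0.1046]
tool_rot: [-0.001, -0.014, 1.0, 0.001]
contact_force: [-3.9, 3.5, 3.0]
gripper_width: 0.465
grasp_force: 60.0
```

```bash
python3 ck.py
```

```text
t 12.35 pos [0.5715 0.0496 0.1046] y-ang 91.57 F [-3.9  3.5  3. ] w 0.465 g 59.990219324827194
machine-frame tcp [-0.0575  0.0005  0.1046]
[[0.4, 0.5, 0.6, 0.7, 0.8, 0.9, 1.0, 1.1, 1.2, 1.3, 1.4, 1.5, 1.6, 1.7, 1.8, 1.9, 2.0, 2.1, 2.2, 2.3, 2.4, 2.5, 2.6, 2.7, 2.8, 2.9, 3.0, 3.1, 3.2, 3.3, 3.4, 3.5, 3.6, 3.7, 3.8, 3.9], [56.0, 51.0, 45.0, 38.0, 34.0, 34.0, 34.0, 34.0, 34.0, 33.0, 32.0, 31.0, 30.0, 29.0, 28.0, 30.0, 32.0, 40.0, 56.0, 80.0, 92.0, 88.0, 82.0, 65.0, 48.0, 39.0, 34.0, 31.0, 30.0, 29.0, 29.0, 30.0, 31.0, 32.0, 33.0, 33.0]]
```

>>> apply_moves:
  targets:
    - {"translation": [-0.02, 0, 0], "twist": 0, "hand": 0}
    - {"translation": [-0.02, 0, 0], "twist": 0, "hand": 0}
    - {"translation": [-0.02, 0, 0], "twist": 0, "hand": 0}
    - {"translation": [-0.02, 0, 0], "twist": 0, "hand": 0}
    - {"translation": [-0.02, 0, 0], "twist": 0, "hand": 0}
    - {"translation": [-0.02, 0, 0], "twist": 0, "hand": 0}
    - {"translation": [-0.01, 0, 0], "twist": 0, "hand": 0}
    - {"translation": [0, 0, 0], "twist": 0, "hand": 0}

```text
time: 13.2
tool_pos: [0.5816, 0.0498, 0.1043]
tool_rot: [-0.005, -0.014, 1.0, 0.0]
contact_force: [-15.5, 2.4, 11.4]
gripper_width: 0.465
grasp_force: 60.7
```

>>> apply_moves:
  targets:
    - {"translation": [-0.02, 0, 0], "twist": 0, "hand": 0}
    - {"translation": [-0.02, 0, 0], "twist": 0, "hand": 0}
    - {"translation": [0, 0, 0], "twist": 0, "hand": 0}

```text
time: 13.5
tool_pos: [0.5819, 0.0499, 0.1038]
tool_rot: [-0.011, -0.014, 1.0, 0.0]
contact_force: [-30.4, 1.1, 20.4]
gripper_width: 0.464
grasp_force: 61.4
```

>>> apply_moves:
  targets:
    - {"translation": [0.06, 0, 0], "twist": 0, "hand": 0}
    - {"translation": [0, 0, 0], "twist": 0, "hand": 0.5}
    - {"translation": [0, 0, 0], "twist": 0, "hand": 0.8}
    - {"translation": [0, 0, 0], "twist": 0, "hand": 1}
    - {"translation": [0, 0, 0], "twist": 0, "hand": 1}

```text
time: 14.0
tool_pos: [0.5835, 0.049, 0.1047]
tool_rot: [0.0, -0.014, 1.0, -0.0]
contact_force: [-0.4, 0.2, -0.7]
gripper_width: 0.977
grasp_force: 0.0
```

Hard stop at about 10 mm of travel, so the knob is home. I retreat upwards and clear of the view.

>>> apply_moves:
  targets:
    - {"translation": [0, 0, -0.2], "twist": 0, "hand": 1}
    - {"translation": [0, 0, -0.4], "twist": 0, "hand": 1}
    - {"translation": [0, 0, -0.4], "twist": 0, "hand": 1}
    - {"translation": [0, 0, -0.4], "twist": 0, "hand": 1}
    - {"translation": [0.2, 0.4, 0], "twist": 0, "hand": 1}
    - {"translation": [0.2, 0.4, 0], "twist": 0, "hand": 1}
    - {"translation": [0.2, 0.4, 0], "twist": 0, "hand": 1}
    - {"translation": [0.2, 0.4, 0], "twist": 0, "hand": 1}

```text
time: 14.8
tool_pos: [0.4982, 0.2082, 0.245]
tool_rot: [0.001, -0.013, 1.0, -0.0]
contact_force: [1.4, 0.9, -0.4]
gripper_width: 0.999
grasp_force: 0.0
```

>>> apply_moves:
  targets:
    - {"translation": [0.2, 0.4, 0], "twist": 0, "hand": 1}
    - {"translation": [0.2, 0.4, 0], "twist": 0, "hand": 1}
    - {"translation": [0, 0, 0], "twist": 0, "hand": 1}

```text
time: 15.1
tool_pos: [0.4545, 0.2896, 0.2448]
tool_rot: [-0.0, -0.017, 1.0, 0.001]
contact_force: [0.4, -0.6, -0.6]
gripper_width: 0.999
grasp_force: 0.0
```

```bash
python3 -c "
from h import *
st()
im=grab_frame('scene');tp=grab_frame('top')
th,o=pointer(im,np.array([-1.2,.35]),lo=1.8,hi=3.3);print(np.c_[th,o.astype(int)].T.round(1).tolist())
r=regions_of('scene','knob_grip')[0]['pixels'];v,u=np.where(r);print('knob scene',u.min(),v.max(),u.mean(),v.mean(),len(u),'was 326 207 336.2 197.5 328')
f=lambda a:cv2.resize(a[:,:,::-1],(400,300),interpolation=cv2.INTER_CUBIC)
cv2.imwrite('pics/end.png',np.vstack([np.hstack([f(im[160:220,310:390]),f(tp[150:210,295:375])]),np.hstack([f(im[80:380,100:500]),f(tp[80:320,130:450])])]))
"
```

```text
t 15.1 pos [0.4545 0.2896 0.2448] y-ang 91.9 F [ 0.4 -0.6 -0.6] w 0.999 g 0.0
machine-frame tcp [-0.1685  0.2433  0.2448]
[[1.8, 1.9, 2.0, 2.1, 2.2, 2.3, 2.4, 2.5, 2.6, 2.7, 2.8, 2.9, 3.0, 3.1, 3.2], [26.0, 27.0, 30.0, 35.0, 45.0, 63.0, 83.0, 80.0, 73.0, 65.0, 49.0, 36.0, 28.0, 27.0, 26.0]]
knob scene 326 207 336.30254777070064 197.3184713375796 314 was 326 207 336.2 197.5 328
```

View pics/end.png

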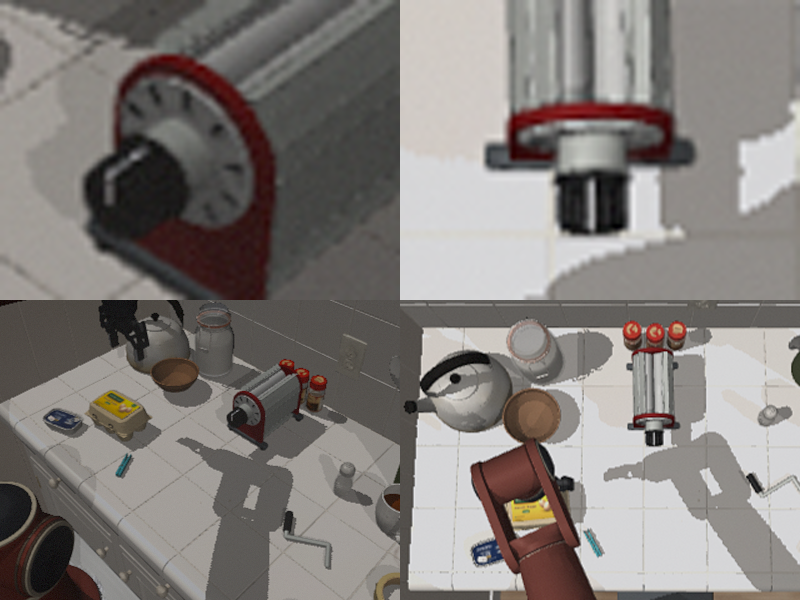

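The pointer line points straight up: scene crop (110,180), and centred on the knob at top crop (592,200). The knob's outline in the scene view is back where it started, so it is home, and everything else is undisturbed.

```bash
python3 -c "
from plant import job_done;print(job_done())"
```

```text
the job is handed in; nothing more can be done
None
```

The knob was pulled out, turned clockwise from the second to the fifth mark (pointer straight up) and pushed home to a hard stop, with nothing else disturbed; the job is handed in at about 15 s, verdict not shown.

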